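Close the keyed lid of a bead pot

ROBOT

A 7-joint arm with a two-finger parallel gripper is mounted at the origin on the work surface. World frame = base frame: x ahead of the robot, y to its left, z up, the work surface at z = 0. Lengths are in m, angles in rad, forces in N, time in s.
With the tool pointing down it reaches from about 0.425 to 0.825 m from the base axis. Payload 3.6 kg.
Tool frame: the origin (TCP) lies where the fingers leave the gripper's body, on its centre line; the fingertips stand 73 mm ahead of it and the grasp point (between the pads) lies 54 mm ahead of it; x points along the fingers, y is the direction in which the jaws open and shut, and the axes are right-handed (so a half turn about x gives the same grasp; the last joint's range is limited). The gripper opens to 85 mm and grips with 20 to 120 N. Pads are 22 mm wide; open, the fingers measure 114 mm over their backs; the gripper's body (76 mm by 85 mm) begins 54 mm behind the grasp point. The pads swing forward as they close: fully open they stand 13 mm farther back than shut.
Start: joints at [1.143, 0.615, -0.013, 1.423, 0.008, 1.103, -0.04], TCP at [0.254, -0.598, 0.304] pointing down, gripper open.
Joint ranges: [-3.12, 3.12], [-0.3, 2.06], [-1.34, 1.32], [0.26, 2.42], [-1.36, 4.5], [0.01, 1.98], [-2.84, 2.84]. Speed limits (rad/s): [2.79, 2.79, 3.14, 3.14, 3.14, 3.14, 3.14].

INTERFACE

Orientations are given as a unit quaternion [x, y, z, w].
In Python, from station import arm, snapshot, camera_info, ticket gives the robot as it stands. Calls block until the motion is done:
- arm.movep(position, orientation): joint-space move of the TCP to a pose.
- arm.line_to(position, velocity=0.15, ori=None): straight line of the TCP; ori=None keeps the orientation; velocity is the mean speed in m/s.
- arm.move_j(angles): joint-space move.
- arm.move_gripper(opening, effort=None): opening from 0.0 (shut) to 1.0 (fully open); effort is the grip in N (None keeps the last); returns when the fingers have stopped.
- arm.pause(seconds).
- arm.ik(position, orientation): joint angles nearest the present ones, or None.
- snapshot(name): name is "scene" or "top" or "wrist"; returns the picture (420x560x3 uint8, blue, green, red); there is no depth.
- camera_info(name): a dict with "fx", "fy", "cx", "cy" (pixels), "R" (3x3) and "t" (3): a world point X has camera coordinates R X + t; the wrist camera has in their place "T_tool_cam" (4x4, takes a point from camera to tool coordinates, whose origin is the TCP and whose axes are the tool frame's). Camera axes: x right, y down, z forward; pixel columns grow to the right and rows downward; lengths in m; the calibration is good to about 2 mm. A picture is of the moment at which its call begins: read the wrist's pose just before it. camera_info takes no time and is no camera call.
A pose or a line that the arm cannot do raises arm.MotionError and nothing moves.
- ticket.finish_job(): hands the job in, once; it reports no verdict.
Readings, each from a call of its own:
- arm.read_time(): time.
- arm.read_joint_positions(): joint angles.
- arm.read_dq(): joint speeds.
- arm.read_effort(): joint torques, N m.
- arm.read_tool_pos(): TCP position.
- arm.read_eef_rot(): TCP orientation.
- arm.read_ft_force(): force on the tool from outside, world axes, zero at the start.
- arm.read_wrist_torque(): the same for the moment, N m.
- arm.read_opening(): opening from 0.0 (shut) to 1.0 (fully open).
Only numpy, scipy, OpenCV 4.12 (cv2) and the standard library are available. Lean on these libraries where they do the work, as an engineer would, in place of code of your own. Each camera call takes 0.05 s, during which the arm holds its last target. There are 200 camera calls.

TASK

Close the round bead pot: with a fingertip, push the rib on its wooden lid sideways to turn the lid until the notch in the lid's edge stands over the steel pin on the pot, then press down on the flat of the lid until it is fully home, and let go. Do it gently and only by pushing: do not pinch the rib, do not lift the lid, and leave everything else on the bench where it is.

Things in the scene. Friction and masses are not known exactly. Their poses are not given: they have to be found in the camera images.
- pot: Round white ceramic bead pot fixed to the bench, 108 mm across, 59.5 mm high. Origin: centre of its underside, on the lid's axis; z up. Its x axis points towards the pin, which may face any way.
- pin (a point): Middle of the flat top of the steel pin, an upright bar on the pot's wall, 67.5 mm above the bench, 10 mm wide (tangentially), reaching from 50 to 74 mm from the pot's axis, so that its outer 14 mm always shows beyond the lid's edge. This point is 62 mm from the axis.
- rib: Straight wooden finger rib fixed on top of the lid. Origin: centre of the lid's top face; its x axis points to the notch. The rib lies along -x, straight across from the notch, 14 to 54 mm from the axis, 10 mm thick with round ends, and stands 16 mm above the lid's top face. Pushed sideways it turns the lid with about 2 N; load it with a few newtons only (35 N is too much); do not press down on it.
- notch (a point): Middle of the only notch in the lid's edge, 52 mm from the axis, at the level of the lid's top face. The notch goes right through the lid, from 45 mm from the axis out to the edge at 60 mm, with radial sides: 16 mm wide at the bottom, 22 mm at the edge. The lid goes down only with the notch over the pin (within about 4 degrees either way).
- lid_turn (a joint): Angle of the lid about the pot's upright axis, counter-clockwise from above, in radians: 0 (or 2 pi) with the notch straight over the pin. It turns without end either way against light friction (0.06 N m) and stays where it is left.
- lid (a joint): How far the lid has been pressed down, in m: 0 at the start (standing proud, just clear of the pin), 0.008 fully home, negative if lifted. A tight fit on the spindle: it moves with about 5 N (10 N is plenty) and stays where it is left. Off the pin line, the pin stops it after 0.5 mm.
- organiser: Bystander: loose flat white plastic bead organiser with a clear half-open sliding lid, 100 x 200 mm, 34 mm high. Origin: centre of its underside.
- dish: Bystander: loose round glass dish, 90 mm across, 25 mm high. Origin: centre of its underside.
- cone: Bystander: loose white ceramic ring cone, 56 mm across its foot, 73 mm high. Origin: centre of its underside.
- crimper: Bystander: loose stainless crimping tool lying flat, about 150 mm long, 60 mm wide, 12 mm high, jaws towards its +x. Origin: beside its pivot, on the bench.
- lid_top (a point): Centre of the lid's top face, on the pot's axis. The lid is a flat wooden disc 120 mm across and 10 mm thick, with a notch in its edge and a rib on top. At the start its top face is 78 mm above the bench; fully home 70 mm.

How it is judged:
At the end, for the whole second after the job is handed in: The lid is pressed down at least 6.5 of its 8 mm with its notch around the pin (notch point within 14 mm of the pin point horizontally, 10 mm when exact), and is at rest (value of joint lid above 0.0065 m and horizontal distance between notch and pin below 0.014 m and linear speed of rib below 0.01 m/s); the robot touches nothing.
It fails at once if the lid is lifted more than 3 mm (value of joint lid below -0.003 m).
It fails at once if the rib is pinched, or loaded with more than 35 N (contact force between rib and the fingers above 35 N).
It fails at once if a bystander (organiser, dish, cone or crimping tool) is moved more than 15 mm (distance of any of organiser, dish, cone, crimper from where it was at the start of the episode above 0.015 m).
It also fails if it takes over 43 s, if anything falls off the work surface, if the arm or the gripper's body presses on something with over 40 N, if the wrist force passes 120 N, or if a joint passes its speed limit or range.

## Working session

There is one attempt and no reset: what is moved stays moved. The work goes in short steps, each a Python script; the robot and the scene stay as the last script left them, time stands still between calls to the robot, and variables do not carry over. Pictures are saved under pics/ and viewed, about 8 in all and at most 12, crops included, and the job is handed in when it is done.

```bash
mkdir -p pics; python3 - <<'E'
from station import arm, snapshot, camera_info
import cv2
for n in("top","scene"):
    cv2.imwrite(f"pics/{n}0.png",snapshot(n)); c=camera_info(n); print(n,c)
print(arm.read_tool_pos(),arm.read_eef_rot(),arm.read_time())
E
```

```text
top {'fx': 457.4473205239375, 'fy': 457.4473205239375, 'cx': 269.77401671120225, 'cy': 215.56454417945037, 'R': array([[ 1.51282894e-02, -9.99885417e-01,  5.35913979e-04],
       [-9.87232429e-01, -1.50218425e-02, -1.58576405e-01],
       [ 1.58566286e-01,  1.86991810e-03, -9.87346564e-01]]), 't': array([-0.01305729,  0.60157036,  0.97550652])}
scene {'fx': 389.1901315103118, 'fy': 389.1901315103118, 'cx': 278.30874124067424, 'cy': 210.88054836913983, 'R': array([[-0.3156072 ,  0.94879764,  0.01323375],
       [ 0.78006661,  0.2673709 , -0.56569328],
       [-0.54026677, -0.16821367, -0.82450954]]), 't': array([ 0.22069768, -0.42608424,  1.22286971])}
[ 0.25402021 -0.59774376  0.3028534 ] [-0.69270977 -0.14194362  0.6930429  -0.140345  ] 0.1
```

View pics/top0.png

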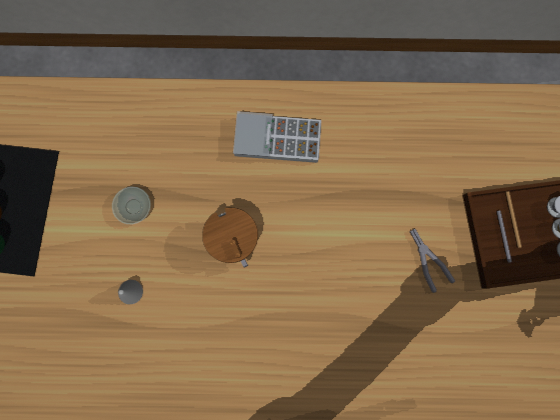

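View pics/scene0.png

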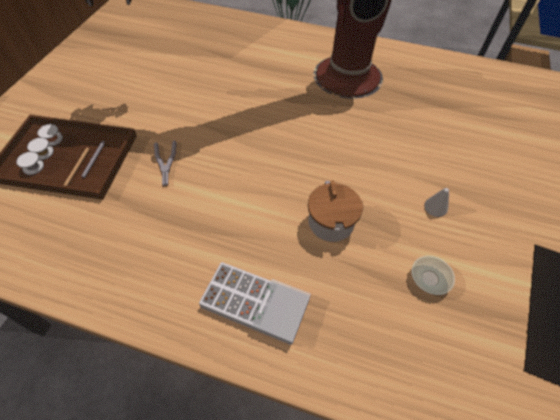

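```bash
python3 - <<'E'
import cv2,numpy as np
a=cv2.imread("pics/top0.png")[195:275,190:270];b=cv2.imread("pics/scene0.png")[175:245,300:370]
f=lambda i:cv2.resize(i,(400,400),interpolation=cv2.INTER_CUBIC)
cv2.imwrite("pics/c0.png",np.hstack([f(a),f(b)]))
E
```

```text
(no output)
```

View pics/c0.png

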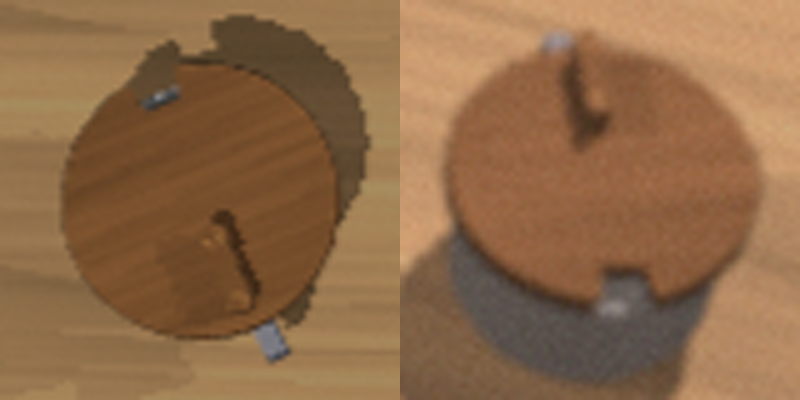

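```bash
cat > h.py <<'E'
from station import arm, snapshot, camera_info
import numpy as np, cv2
from scipy.spatial.transform import Rotation as Rn
def ray(c,u,v,z):
    R,t=np.array(c["R"]),np.array(c["t"]); o=-R.T@t
    d=R.T@np.array([(u-c["cx"])/c["fx"],(v-c["cy"])/c["fy"],1.]); return o+d*(z-o[2])/d[2]
def wcam():
    c=dict(camera_info("wrist")); T=np.eye(4); T[:3,:3]=Rn.from_quat(arm.read_eef_rot()).as_matrix(); T[:3,3]=arm.read_tool_pos()
    M=np.linalg.inv(T@np.array(c["T_tool_cam"])); c["R"],c["t"]=M[:3,:3],M[:3,3]; return c
def ori(a): # tool x down, tool y along world angle a
    x=np.array([0,0,-1.]); y=np.array([np.cos(a),np.sin(a),0]); return Rn.from_matrix(np.c_[x,y,np.cross(x,y)]).as_quat()
ang=lambda p,c:np.degrees(np.arctan2(*(p-c)[1::-1]))
E
python3 - <<'E'
from h import *
c=camera_info("top"); f=lambda u,v:((u+.5)/5-.5+190,(v+.5)/5-.5+195)
C=ray(c,*f(199.5,199),.078);P=ray(c,*f(272,342),.0675);N=ray(c,*f(162,88),.075)
print(C,P,N,ang(P,C),ang(N,C),np.linalg.norm((P-C)[:2]),np.linalg.norm((N-C)[:2]))
print(Rn.from_quat(arm.read_eef_rot()).as_matrix(),np.array(camera_info("wrist")["T_tool_cam"]),sep="\n")
for a in range(-180,181,20):
    q=arm.ik([C[0],C[1],.16],ori(np.radians(a))); print(a,None if q is None else np.round(q,2))
E
```

```text
[0.5544229  0.08223891 0.078     ] [0.49404348 0.05008583 0.0675    ] [0.60320745 0.10027312 0.075     ] -151.96393310213955 20.28786177431751 0.06840684007888626 0.052011196013676514
[[-9.12916589e-04  3.91181689e-01 -9.20313019e-01]
 [ 2.12125085e-03 -9.20310574e-01 -3.91182754e-01]
 [-9.99997333e-01 -2.30933200e-03  1.03722993e-05]]
[[-9.14912054e-04 -2.58187597e-01  9.66094368e-01 -6.95055382e-02]
 [ 9.99999397e-01 -8.22475026e-04  7.27215348e-04  9.36742385e-05]
 [ 6.06830506e-04  9.66094451e-01  2.58188194e-01 -6.47471187e-02]
 [ 0.00000000e+00  0.00000000e+00  0.00000000e+00  1.00000000e+00]]
-180 [ 0.45  0.96 -1.15  1.82  1.    1.09  2.05]
-160 [-0.4   0.68  0.34  1.85 -0.34  0.67 -2.65]
-140 [-0.33  0.67  0.23  1.84 -0.23  0.65 -2.41]
-120 [-0.27  0.66  0.13  1.84 -0.13  0.65 -2.15]
-100 [-0.22  0.66  0.06  1.84 -0.06  0.64 -1.88]
-80 [-0.17  0.66 -0.02  1.84  0.02  0.64 -1.6 ]
-60 [-0.12  0.66 -0.1   1.84  0.1   0.65 -1.33]
-40 [-0.07  0.66 -0.18  1.84  0.18  0.66 -1.06]
-20 [-0.02  0.67 -0.26  1.83  0.26  0.67 -0.78]
0 [ 0.03  0.68 -0.34  1.83  0.34  0.69 -0.5 ]
20 [ 0.08  0.69 -0.42  1.83  0.41  0.71 -0.22]
40 [ 0.13  0.71 -0.5   1.83  0.49  0.73  0.06]
60 [ 0.17  0.73 -0.58  1.83  0.56  0.76  0.34]
80 [ 0.22  0.75 -0.66  1.83  0.63  0.79  0.63]
100 [ 0.27  0.77 -0.74  1.82  0.7   0.83  0.91]
120 [ 0.45  0.96 -1.15  1.82  1.    1.09  1.  ]
140 [ 0.45  0.96 -1.15  1.82  1.    1.09  1.35]
160 [ 0.45  0.96 -1.15  1.82  1.    1.09  1.7 ]
180 [ 0.45  0.96 -1.15  1.82  1.    1.09  2.05]
```

```bash
python3 - <<'E'
from h import *
a=np.radians(105); z=np.array([np.sin(a),-np.cos(a),0])
arm.movep(np.array([.5545,.0822,.26])+.03*z,ori(a)); arm.move_gripper(0.0)
arm.pause(.2); c=wcam(); np.save("c1.npy",c,allow_pickle=True)
cv2.imwrite("pics/w1.png",snapshot("wrist")); print(arm.read_time(),arm.read_tool_pos(),arm.read_opening(),arm.read_ft_force())
E
```

```text
3.8167 [0.58346696 0.08994641 0.25998195] 0.006117044272425013 [0.39494282 0.32974573 0.43658133]
```

View pics/w1.png

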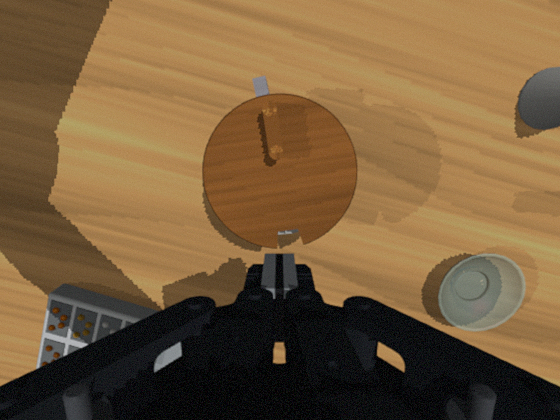

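```bash
python3 - <<'E'
from h import *
c=np.load("c1.npy",allow_pickle=True).item()
C=ray(c,280,171,.078);P=ray(c,261,87,.0675);N=ray(c,287,238,.078)
r1=ray(c,270,110,.094);r2=ray(c,277,152,.094)
for n in(C,P,N,r1,r2):print(n,ang(n,C),np.linalg.norm((n-C)[:2]))
for u in(203,357):print(np.linalg.norm((ray(c,u,171,.078)-C)[:2]))
print(np.linalg.norm(ray(c,262,256,.187)-ray(c,299,256,.187)))
E
```

```text
[0.55034323 0.08156375 0.078     ] 0.0 0.0
[0.49465045 0.05192221 0.0675    ] -151.97661030427778 0.06308967598527662
[0.60115639 0.10106045 0.078     ] 20.991498233771058 0.05442516147237937
[0.50990545 0.06358702 0.094     ] -156.03231459390813 0.04425355491692646
[0.53600018 0.07547967 0.094     ] -157.01413865626176 0.015580090310571603
0.059012412249293295
0.058988993299440025
0.017221048854681505
```

```bash
cat >> h.py <<'E'
C=np.array([.553,.082])
def pose(phi,t=.0136,z=.157,r=.036): # phi: rib angle (deg) for a finger t behind rib's middle, pushing clockwise
    p=np.radians(phi); e=np.array([np.cos(p),np.sin(p)]); d=np.array([e[1],-e[0]])
    return [*(C+r*e-t*d),z],ori(p-np.pi/2)
def sweep(a,b,step=10,v=.03):
    n=max(1,int(np.ceil(abs(a-b)/step)))
    for phi in np.linspace(a,b,n+1)[1:]:
        p,o=pose(phi); arm.line_to(p,v,o); f=arm.read_ft_force()-F0; print(round(phi),np.round(f,1),round(arm.read_time(),2))
        if np.linalg.norm(f)>12: print("STOP"); return False
    return True
F0=0
E
python3 - <<'E'
import h; from h import *
p,o=pose(201,.032,.19); arm.movep(p,o); h.F0=np.array(arm.read_ft_force())
p,o=pose(201,.032); arm.line_to(p,.06,o); print(arm.read_ft_force()-h.F0,arm.read_time())
p,o=pose(203); arm.line_to(p,.04,o); print(arm.read_ft_force()-h.F0,arm.read_time())
if sweep(203,150):
    arm.pause(.1); cv2.imwrite("pics/t2.png",cv2.resize(snapshot("top")[185:285,180:280],(600,600),interpolation=cv2.INTER_CUBIC))
np.save("F0.npy",h.F0)
E
```

```text
[ 0.66458843 -1.27294053 -0.31025061] 5.0
[-0.23612781 -1.31192973 -0.23414689] 5.575
194 [-0.8 -1.7  1.1] 5.92
185 [-0.4 -1.4  0.2] 6.28
176 [ 0.1 -1.4  0.9] 6.62
168 [-0.5 -0.6  1.6] 6.97
159 [-0.8 -0.9  0.1] 7.33
150 [-0.4 -1.2 -0.2] 7.67
```

View pics/t2.png

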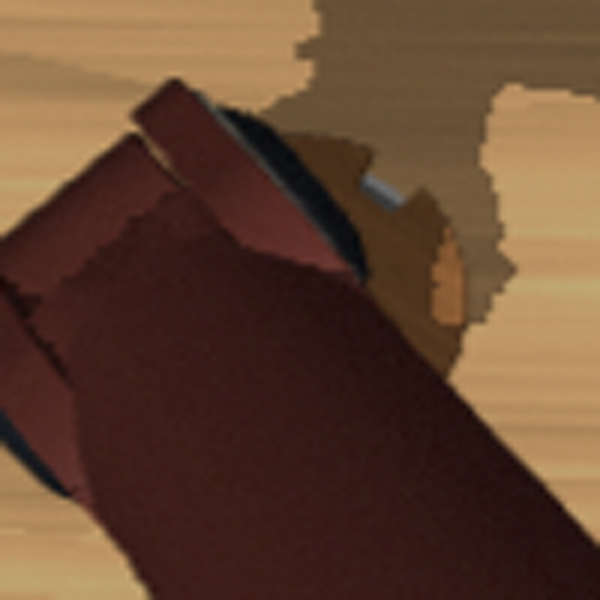

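```bash
python3 - <<'E'
import h; from h import *
h.F0=np.load("F0.npy")
if sweep(150,44):
    arm.pause(.2); c=wcam(); np.save("c3.npy",c,allow_pickle=True)
    w=snapshot("wrist");t=cv2.resize(snapshot("top")[185:285,180:280],(420,420),interpolation=cv2.INTER_CUBIC)
    cv2.imwrite("pics/w3.png",w);cv2.imwrite("pics/t3.png",t)
E
```

```text
140 [-1.3 -0.2  1.2] 8.19
131 [-1.1 -1.7 -0.1] 8.56
121 [-1.9 -0.2  0.2] 8.93
111 [-1.9 -0.1 -0.5] 9.29
102 [-1.8  0.2  0.1] 9.66
92 [-2.   0.6 -0.3] 10.03
83 [-1.7  1.2  0.4] 10.39
73 [-0.3  1.2 -0.5] 10.76
63 [-0.6  1.2  0.2] 11.12
54 [-0.5  2.4 -0.6] 11.49
44 [0.2 0.9 0.2] 11.86
```

View pics/w3.png

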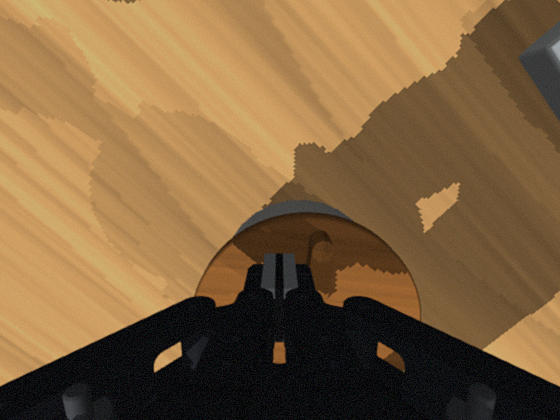

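View pics/t3.png

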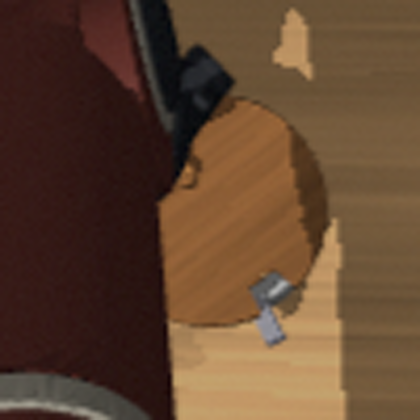

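```bash
python3 - <<'E'
import h; from h import *
h.F0=np.load("F0.npy")
if sweep(44,36.5,4):
    p,o=pose(36.5,.022); arm.line_to(p,.05); p[2]=.22; arm.line_to(p,.12)
    a=np.radians(105); z=np.array([np.sin(a),-np.cos(a),0])
    arm.movep(np.array([*C,.23])+.06*z,ori(a)); arm.pause(.3)
    c=wcam(); np.save("c4.npy",c,allow_pickle=True)
    cv2.imwrite("pics/w4.png",snapshot("wrist")); print(arm.read_time())
E
```

```text
40 [-0.4  2.6  0.7] 12.41
36 [0.3 1.4 0.7] 12.66
15.9833
```

View pics/w4.png

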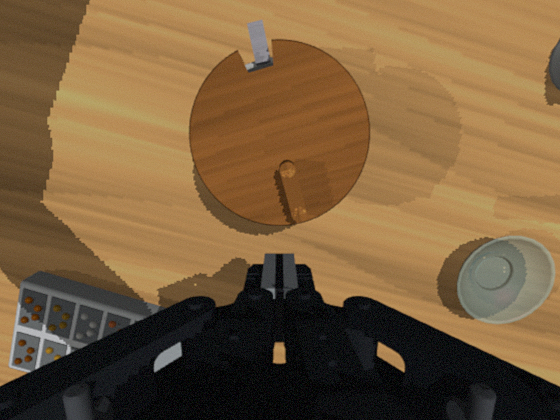

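```bash
python3 - <<'E'
import cv2
cv2.imwrite("pics/c4.png",cv2.resize(cv2.imread("pics/w4.png")[10:85,210:310],(800,600),interpolation=cv2.INTER_CUBIC))
E
```

```text
(no output)
```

View pics/c4.png

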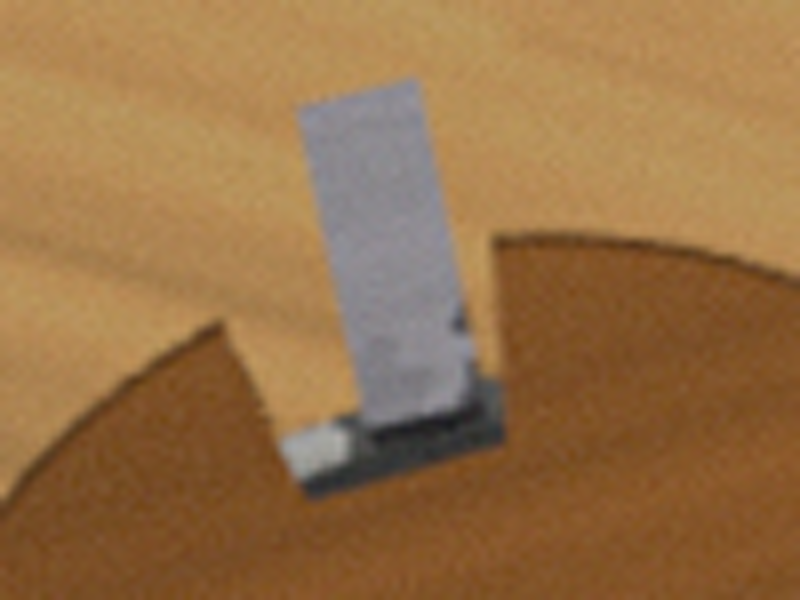

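```bash
python3 - <<'E'
from h import *
c=np.load("c4.npy",allow_pickle=True).item()
g=lambda u,v,z:ray(c,(u+.5)/8-.5+210,(v+.5)/8-.5+10,z)
po=(g(303,107,.0675)+g(418,80,.0675))/2; pi=(g(365,422,.0675)+g(472,400,.0675))/2
n1,n2=g(225,320,.078),g(497,240,.078); b1,b2=g(312,495,.078),g(503,440,.078)
no,nb=(n1+n2)/2,(b1+b2)/2
print("pin",ang(po,pi),"notch",ang(no,nb),"normals",ang(n1,n2),ang(b1,b2))
# centres from circle in image & from pin axis
Cw=ray(c,280,132.5,.078); u=(po-pi)/np.linalg.norm(po-pi); Cp=po-.074*u
print(Cw,Cp,np.linalg.norm(po-pi),np.linalg.norm(n1-n2),np.linalg.norm(b1-b2))
for K in(Cw,Cp,np.array([*C,0])):print([round(float(ang(q,K)),1) for q in(po,pi,no,nb,n1,n2)])
r1=ray(c,288,170,.094);r2=ray(c,300,211,.094);print("rib",ang(r2,r1))
E
```

```text
pin -154.51941364438164 notch -150.68904760254512 normals -60.162079088086124 -60.20061454797276
[0.54982479 0.08162376 0.078     ] [0.55508223 0.08035223 0.0675    ] 0.023437252002383085 0.021696878056196894 0.015474135113963719
[-151.7, -150.3, -148.4, -147.6, -137.2, -159.7]
[-154.5, -154.5, -152.2, -152.6, -141.6, -162.6]
[-152.6, -151.8, -149.7, -149.4, -139.1, -160.4]
rib 31.703619210256946
```

```bash
python3 - <<'E'
import h; from h import *
h.F0=np.load("F0.npy")
p,o=pose(36.5,.026,.19); arm.movep(p,o); p[2]=.157; arm.line_to(p,.06)
p,o=pose(36.5); arm.line_to(p,.04,o)
sweep(36.5,33.5,3)
p,o=pose(33.5,.022); arm.line_to(p,.05); p[2]=.19; arm.line_to(p,.12)
a=np.radians(105); b=np.radians(-152)
q=[*(C+.02*np.array([np.cos(b),np.sin(b)])),.19]; arm.movep(q,ori(a))
q[2]=.154; arm.line_to(q,.06); F=np.array(arm.read_ft_force()); print(arm.read_time())
for zz in np.arange(.1525,.1415,-.001):
    q[2]=zz; arm.line_to(q,.02); f=arm.read_ft_force()-F; zt=arm.read_tool_pos()[2]; print(round(zz,4),round(zt-.073,4),np.round(f,1))
    if f[2]>15: break
print(arm.read_time())
E
```

```text
34 [-0.6  0.2 -0.1] 19.4
22.825
0.1525 0.0797 [-0.1  0.7  1.3]
0.1515 0.0785 [0.  0.2 0.4]
0.1505 0.0776 [0.5 0.8 0.6]
0.1495 0.0767 [-0.7 -0.2  3.7]
0.1485 0.0756 [-0.5  0.   4.2]
0.1475 0.0745 [ 0.6 -0.4  4.1]
0.1465 0.0734 [0.1 0.3 3. ]
0.1455 0.0724 [ 1.  -0.3  3.2]
0.1445 0.0714 [0.  0.7 3.2]
0.1435 0.0704 [1.1 0.6 3.5]
0.1425 0.0696 [ 0.8 -0.2  4. ]
0.1415 0.0695 [-1.4  0.6 10.3]
25.825
```

```bash
python3 - <<'E'
from h import *
F=np.load("F0.npy"); q=np.array(arm.read_tool_pos()); 
for zz in(.141,.1405,.140):
    q[2]=zz; arm.line_to(q,.02); f=arm.read_ft_force()-F; print(zz,arm.read_tool_pos()[2]-.073,np.round(f,1))
    if f[2]>14: break
q[2]=.2; arm.line_to(q,.08)
a=np.radians(105); z=np.array([np.sin(a),-np.cos(a),0])
arm.movep(np.array([*C,.23])+.06*z,ori(a)); arm.pause(.3)
cv2.imwrite("pics/w5.png",snapshot("wrist")); print(arm.read_time(),arm.read_ft_force()-F)
cv2.imwrite("pics/t5.png",snapshot("top"))
d=cv2.absdiff(cv2.imread("pics/t5.png"),cv2.imread("pics/top0.png"))
E
```

```text
0.141 0.06944927724763332 [-3.2 -2.3 13.5]
0.1405 0.06937959421544922 [-2.6 -2.  17.2]
28.0 [-0.39067461 -0.0901179   0.84667972]
```

View pics/w5.png

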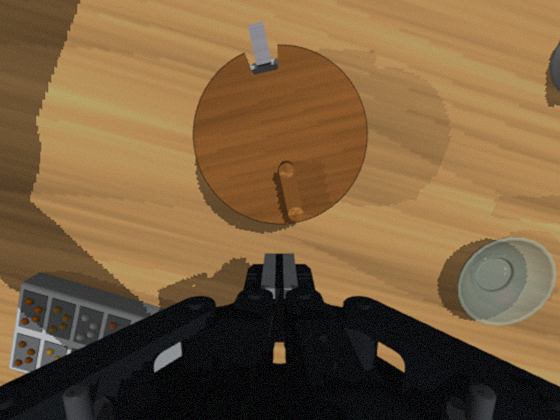

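View pics/t5.png

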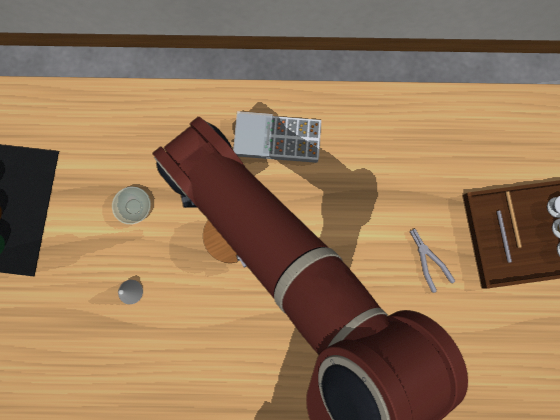

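The last wrist picture shows the lid lower. Its circle is now 174 px across, against 180 px before, and the pin at (260,45) is centred in the notch between (246,54) and (278,45). The top picture shows the bystanders at the same pixels as at the start, and the fingers are clear of everything.

```bash
python3 -c "
from station import ticket; print(ticket.finish_job())"
```

```text
the job is handed in; nothing more can be done
None
```

The lid is turned onto the pin and pressed home, and the job is handed in. It took about 28 s of the 43 s allowed.

- **Turning:** I pushed the rib clockwise by about 172° with the shut fingertips. The measured force stayed below about 3 N. A close look showed the notch about 3° short of the pin, so I pushed it 3° further.
- **Pressing:** I pressed on the flat of the lid near the axis, on the notch side. It moved with about 4 N over about 8 mm, then stopped firmly. I pushed that stop to 17 N, more than the 10 N described as plenty. The fingertip height read 69.4 mm there; about 0.6 mm of that below the nominal 70 mm looks like fingertip offset.
- **Last checks:** After letting go, the wrist picture shows the pin centred in the notch and the lid lower. The top picture shows the organiser, dish, cone and crimper where they started. The arm stands clear, with under 1 N at the wrist.
- **Disagreement:** The top and wrist cameras differed by about 4 mm in x for the pot's centre. I used a position between the two. The rib also ran about 4–7° ahead of the commanded angle, so I set the final angle from the pictures.

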